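# Load the bowl-ring dispenser on a tapas bar

### The arm

A 7-joint arm with a two-finger parallel gripper is mounted at the origin on the work surface. World frame = base frame: x ahead of the robot, y to its left, z up, the work surface at z = 0. Lengths are in mm, angles in rad, forces in N, time in s.
With the tool pointing down it reaches from about 400 to 900 mm from the base axis. Payload 5.5 kg.
Tool frame: the origin (TCP) lies midway between the tips of the shut fingers; the grasp point (between the pads) lies r.pinch_z behind it (r.pinch_z is the distance from the TCP to the grasp point, in mm); z points along the fingers, y is the line along which they close (so a half turn about z gives the same grasp; the last joint's range is limited). The gripper opens to 92 mm and grips with 3 to 60 N. Pads are 19 mm wide; open, the fingers measure 130 mm over their backs; the gripper's body (75 mm by 190 mm) begins 47 mm behind the grasp point.
Start: joints at [1.475, 0.501, -0.427, 1.55, 0.221, 1.138, -0.21], TCP at [228.281, -608.595, 226.729] pointing down, gripper open.
Joint ranges: [-2.88, 2.88], [-0.31, 2.03], [-1.54, 1.56], [0.2, 2.42], [-1.41, 4.55], [0.19, 2.02], [-2.57, 2.57]. Speed limits (rad/s): [2.57, 2.57, 3.14, 3.14, 3.14, 3.14, 3.14].

### API

Orientations are given as [roll, pitch, yaw] about the fixed x, y, z axes, in that order (R = Rz(yaw) Ry(pitch) Rx(roll)).
In Python, from plant import r gives the robot as it stands.
- The arm moves only by the tool move_arm, never from a script. Its argument "motion" is a list of rows, each a list of 7 numbers: the opening, from 0 (shut) to 1 (fully open), then the shift along the tool's x, y, z in m, then the turn, a rotation vector about the tool's x, y, z in rad. In form: [[jaw, x, y, z, rx, ry, rz], ...]. A call has 1 to 12 rows; each row is the pose to reach, as a shift and turn from the pose commanded when the call began, along the tool's axes at that moment; what a row does not reach only later rows make up. A row lasts 1/10 s, in which the tool goes at most 50 mm and 8.59 degrees, less where a joint would pass 70% of its speed; a pose out of reach is approached as far as the arm can. A call with a gripper value outside its range is refused whole. The fingers move at their own pace and stop on an object; the grip force is fixed at half the most. Time passes only in rows, so rows that repeat a pose let the fingers close. It gives the time, the measured TCP pose, the force, the opening and the grip force at its end, in the units of the state.
- r.get_obs(): the state, without advancing time (a new reading comes with each control period).
- r.camera(name): name is "scene" or "top" or "wrist"; returns a dict with "pixels" (480x640x3 uint8, red, green, blue), "K" (3x3 intrinsics, pixels), "T" (4x4, takes a point from camera to world coordinates); the wrist camera has in their place "tool_from_camera" (4x4, takes a point from camera to tool coordinates, whose origin is the TCP and whose axes are the flange's). Camera axes: x right, y down, z forward; pixel columns grow to the right and rows downward; lengths in mm; the calibration is good to about 2 mm. A picture is of the moment at which its call begins: read the wrist's pose just before it. There is no depth.
- r.close_job(): hands the job in; it is judged then, once.
Trained networks look in a picture, given as the dict that the camera call returned (one of the last four; its "shot" number tells which), for a name from the list of things; names that differ only in an ending like _2 or _b are one class to them, and where a whole thing is asked for, a point or a joint stands for the part that bears it (a point fixed in the world has none). Each returns a list of dicts, best first, with "score" (0 to 1); they miss things now and then, are a little off and sometimes report something else, mostly with a low value. They report only what shows in the picture. A call takes as long as a camera call. They do not tell look-alikes from the thing itself.
- r.cut_out(picture, target): "pixels" (480x640 bool, what is visible of it) and "uv" ([column, row] in pixels, amid what is visible of it).
The state is a dict: "t": time; "q": joint angles; "qd": joint speeds; "effort": joint torques, N m; "position": TCP position; "ee_rot": TCP orientation; "ft_force": force on the tool from outside, world axes, zero at the start; "ft_torque": the same for the moment, N m; "gripper_width": finger opening in mm; "grip_force": force on a finger pad.
Only numpy, scipy, OpenCV 4.12 (cv2) and the standard library are available. Lean on these libraries where they do the work, as an engineer would, in place of code of your own. Each camera call takes 0.05 s, during which the arm holds its last target. There are 200 camera calls.

### The job

Put all three flat slate rings away in the steel tube sunk in the wooden serving board: slide them across the board, never lifting them off it, so that each drops flat into the tube on top of the one before, pressing the column down as needed. At the end the three rings form one column, pressed fully home with the tube's lift plate at the bottom of its travel. Leave the glass, the sachet box and the sauce bottle where they stand.

Things in the scene. Friction and masses are not known exactly. Their poses are not given: they have to be found in the camera images.
- well (a point): centre of the mouth of the upright steel tube, flush with the board's top (55 mm above the counter). Bore 87 mm, sharp rim, 96 mm outside. Axes are the board's (z up). The tube's floor is a round aluminium lift plate with its top 14 to 22 mm below the mouth at the start and 34 mm below at the bottom of its travel
- board: fixed wooden serving board, 300 mm (its x) by 400 mm (its y), 55 mm high; origin at the centre of its underside, z up; the tube's axis is 50 mm from it towards -x
- lift_plate (a joint): how far the lift plate is down: 0 (top 14 mm below the mouth) to 0.020 m (34 mm below, firm stop). A friction brake, no spring: it stays where it is left, takes about 8 N to start and 10 to 15 N to press down at 50 mm/s; the rings' weight does not move it
- ring_a_mid (a point): centre (half-way up, in the middle of the hole) of one of three identical dark slate rings: 84 mm outside, hole 46 mm, 10 mm thick, about 110 g, flat on the board at the start; z is its axis. Three in the tube make a column 30 mm high, 4 mm below the mouth when fully down. A ring drops in only if what is already in the tube lies below the mouth
- ring_b_mid (a point): same for the second ring. A ring slid over the mouth first dips its leading edge into the tube a little (up to about 10 mm) before it is centred and can hang tilted with its trailing edge on the rim; moved on towards the far wall it drops flat
- ring_c_mid (a point): same for the third ring
- glass: clear tumbler, 62 mm across, 72 mm high, standing on the board's far left corner; origin at the centre of its underside; leave alone
- sachet_box: wooden box of sachets, 130 mm (its x) by 120 mm by about 90 mm high, on the counter to the right of the board; origin at the centre of its underside; leave alone
- sauce: white sauce bottle, 60 mm across, 160 mm high, on the counter to the left of the board; origin at the centre of its underside; leave alone
Things that resemble listed ones, but are neither listed nor needed, are in the scene too. Leave any blue or pink look-alike of the part that bears ring_c_mid alone.

How it is judged:
By the outcome, as a careful person would: the job done as asked, in the order asked, and still so for the second after the job is handed in, with the robot touching nothing.
It also fails if it takes over 72 s, if anything falls off the work surface, if the arm or the gripper's body presses on something with over 40 N, if the wrist force passes 120 N, or if a joint passes its speed limit or range.

## Working session

There is one attempt and no reset: what is moved stays moved. The work goes in short steps, Python scripts to look and compute and a tool call to move; the robot and the scene stay as the last step left them, time stands still between calls to the robot, and variables do not carry over. Pictures are saved under pics/ and viewed, at most 10 in all, crops included, and the job is handed in when it is done.

Besides the shell and the picture viewer there is one more tool, called as name(argument=value, ...) on one line, values as JSON. move_arm: Moves the arm, as the interface text tells. Its arguments: {"type":"object","properties":{"motion":{"type":"array"}},"required":["motion"]}

```bash
mkdir -p pics; cat > h.py <<'E'
import numpy as np, cv2
from plant import r
def ray(p,uv,z):
    d=np.linalg.inv(p["K"])@np.array([uv[0],uv[1],1.]); T=np.array(p["T"]); d=T[:3,:3]@d; o=T[:3,3]
    return o+d*(z-o[2])/d[2]
def save(p,n): cv2.imwrite("pics/"+n,np.ascontiguousarray(p["pixels"][:,:,::-1]))
E
python3 - <<'E'
from h import *
for n in ("top","scene"):
    p=r.camera(n); save(p,n+"1.png"); print(n,p["K"][0],p["T"][:3,3])
    for t,z in (("ring_a_mid",60),("well",55),("lift_plate",36),("board",55),("glass",90),("sachet_box",90),("sauce",160)):
        try:
            for d in r.cut_out(p,t)[:6]:
                m=d["pixels"]; print(t,round(d["score"],2),np.round(d["uv"]),m.sum(),np.round(ray(p,d["uv"],z)))
        except Exception as e: print(t,e)
o=r.get_obs(); print(o["t"],o["position"],o["ee_rot"],r.pinch_z)
E
```

```text
top [491.5075149    0.         326.92732023] [456.56853654  28.12821526 983.07147372]
ring_a_mid 0.74 [246. 343.] 1341 [492. 177.  60.]
well 0.9 [297. 311.] 30110 [546.  80.  55.]
lift_plate 0.96 [302. 336.] 1428 [501.  74.  36.]
board 0.66 [298. 309.] 29336 [550.  79.  55.]
board 0.41 [282. 260.] 1070 [646. 104.  55.]
glass 0.86 [184. 274.] 1110 [623. 283.  90.]
glass 0.24 [291. 280.] 1062 [599.  87.  90.]
sachet_box 0.73 [434. 224.] 5060 [ 690. -187.   90.]
sauce 0.6 [128. 321.] 1603 [536. 355. 160.]
sauce 0.56 [226. 338.] 1147 [499. 193. 160.]
scene [619.93178685   0.         322.42316379] [1109.95914747  845.27416464  978.96852461]
ring_a_mid 0.88 [428. 267.] 787 [510. 204.  60.]
well 0.77 [379. 252.] 19652 [570. 116.  55.]
lift_plate 0.88 [391. 230.] 566 [500.  58.  36.]
board 0.62 [379. 252.] 19621 [572. 117.  55.]
glass 0.75 [401. 297.] 1252 [618. 263.  90.]
sachet_box 0.59 [263. 190.] 3783 [ 713. -143.   90.]
sauce 0.91 [478. 336.] 2070 [594. 438. 160.]
0.8 [ 228.30491606 -608.60348991  226.76896949] [ 3.14149784e+00 -4.77197270e-05  3.58863611e-01] 18.8
```

```bash
python3 - <<'E'
import cv2
a=cv2.imread("pics/top1.png"); b=cv2.imread("pics/scene1.png")
cv2.imwrite("pics/c1.png",cv2.resize(a[190:430,90:490],(800,480),interpolation=cv2.INTER_CUBIC))
cv2.imwrite("pics/c2.png",cv2.resize(b[120:420,200:560],(720,600),interpolation=cv2.INTER_CUBIC))
E
```

```text
(no output)
```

View pics/c1.png

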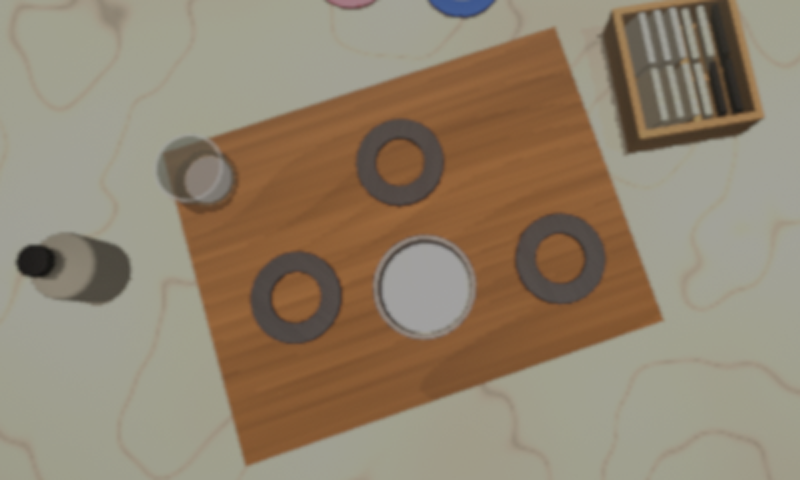

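View pics/c2.png

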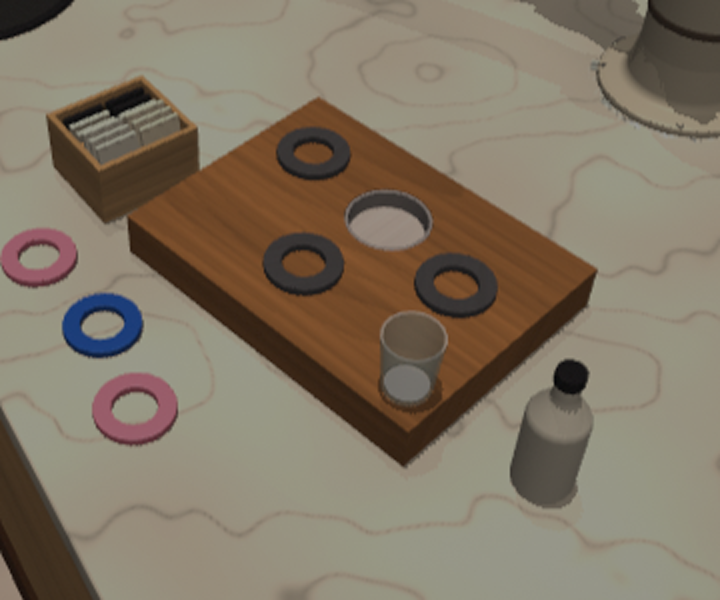

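The top crop shows slate rings at full-image pixels (290,271), (238,338) and (370,319), and the well at (302,333). The look-alikes are a pink one at about (265,190), a blue one at about (320,190) and a second pink one seen only in the scene view. They all lie on the counter beyond the board, so I choose the three dark rings on the board. Next I'll measure precisely.

```bash
cat >> h.py <<'E'
def rings(p,z=65,board=True):
    g=p["pixels"].astype(int); out=[]
    mask=((g.max(2)-g.min(2)<25)&(g.max(2)<110)).astype(np.uint8)
    cs,h=cv2.findContours(mask,cv2.RETR_CCOMP,cv2.CHAIN_APPROX_NONE)
    for i,c in enumerate(cs):
        if cv2.contourArea(c)>300 and h[0][i][3]<0 and len(c)>30 and h[0][i][2]>=0:
            k=h[0][i][2]
            while h[0][k][0]>=0 and cv2.contourArea(cs[k])<150: k=h[0][k][0]
            if cv2.contourArea(cs[k])<150: continue
            q=np.array([ray(p,x,z)[:2] for x in c[:,0]],np.float32); (o,d,_)=cv2.fitEllipse(q)
            q2=np.array([ray(p,x,z)[:2] for x in cs[k][:,0]],np.float32); (o2,d2,_)=cv2.fitEllipse(q2)
            out.append((np.round(o,1),np.round(d,0),np.round(o2,1),np.round(d2,0)))
    return out
E
python3 - <<'E'
from h import *
for n in("top","scene"):
    p=r.camera(n); print(n)
    for x in rings(p): print(*x)
    m=[d for d in r.cut_out(p,"lift_plate")][0]["pixels"].astype(np.uint8)
    c=max(cv2.findContours(m,0,1)[0],key=cv2.contourArea)
    for z in (55,38): 
        q=np.array([ray(p,x,z)[:2] for x in c[:,0]],np.float32); print("plate",z,cv2.fitEllipse(q))
    b=r.cut_out(p,"board")[0]["pixels"].astype(np.uint8)
    b=max(cv2.findContours(b,0,1)[0],key=cv2.contourArea)
    print(cv2.minAreaRect(np.array([ray(p,x,55)[:2] for x in b[:,0]],np.float32)))
p=r.camera("top")
for c in ((555,28),(662,320),(246,464)): print("corner",ray(p,(c[0]/2+90,c[1]/2+190),55).round())
print("glass base",ray(p,(194,280),55).round(), "rim",ray(p,(184,274),127).round())
print("sauce base-ish",ray(p,(123,323),90).round(),"cap",ray(p,(108,321),160).round())
E
```

```text
top
[502.3 190.5] [78. 79.] [502.5 190.3] [49. 50.]
[523. -54.] [79. 79.] [523.3 -53.5] [49. 50.]
[622.3  90.2] [78. 79.] [621.9  90. ] [49. 50.]
[ 694.8 -164.2] [ 47. 121.] [ 673.2 -162. ] [13. 68.]
plate 55 ((504.8847961425781, 72.47451782226562), (79.24923706054688, 80.70198059082031), 137.2924346923828)
plate 38 ((505.76983642578125, 73.28682708740234), (80.70088958740234, 82.18024444580078), 137.2924041748047)
((553.6348876953125, 86.92692565917969), (301.5694274902344, 402.60235595703125), 15.203266143798828)
scene
[505.7 194.8] [81. 87.] [506.  195.2] [42. 46.]
[625.3  94.3] [81. 86.] [625.2  94.5] [43. 46.]
[525.8 -49.6] [82. 87.] [526.  -49.5] [41. 46.]
plate 55 ((511.1996765136719, 81.01441955566406), (60.969451904296875, 73.44073486328125), 53.61920166015625)
plate 38 ((500.18316650390625, 66.952880859375), (62.09122848510742, 74.79196166992188), 53.61921310424805)
((565.56591796875, 99.25117492675781), (337.180419921875, 425.702880859375), 14.9559326171875)
corner [748. -69.  55.]
corner [ 461. -145.   55.]
corner [359. 239.  55.]
glass base [617. 273.  55.] rim [616. 272. 127.]
sauce base-ish [540. 391.  90.] cap [538. 388. 160.]
```

move_arm(motion=[[0,0.471,-0.416,0.08,0,0,0.359],[0,0.471,-0.416,0.08,0,0,0.359],[0,0.471,-0.416,0.08,0,0,0.359],[0,0.471,-0.416,0.08,0,0,0.359],[0,0.471,-0.416,0.08,0,0,0.359],[0,0.471,-0.416,0.08,0,0,0.359],[0,0.471,-0.416,0.08,0,0,0.359],[0,0.471,-0.416,0.08,0,0,0.359],[0,0.471,-0.416,0.08,0,0,0.359],[0,0.471,-0.416,0.08,0,0,0.359],[0,0.471,-0.416,0.08,0,0,0.359],[0,0.471,-0.416,0.08,0,0,0.359]])

```text
t: 2.35
position: [508.5, -81.4, 151.1]
ee_rot: [3.141, -0.001, -0.001]
ft_force: [0.7, -0.8, 0.3]
gripper_width: 2.2
grip_force: 0.0
```

move_arm(motion=[[0,0.014,-0.014,0,0,0,0],[0,0.014,-0.014,0,0,0,0],[0,0.014,-0.014,0,0,0,0],[0,0.014,-0.014,0,0,0,0]])

```text
t: 2.75
position: [520.8, -70.8, 150.8]
ee_rot: [3.141, 0.001, -0.002]
ft_force: [0.1, 0.7, -0.5]
gripper_width: 0.8
grip_force: 0.0
```

```bash
cat >> h.py <<'E'
from scipy.spatial.transform import Rotation as Rn
def wrist():
    o=r.get_obs(); p=r.camera("wrist"); T=np.eye(4); T[:3,:3]=Rn.from_euler("xyz",o["ee_rot"]).as_matrix(); T[:3,3]=o["position"]
    p["T"]=T@p["tool_from_camera"]; return o,p
E
python3 - <<'E'
from h import *
o,p=wrist(); save(p,"w1.png"); print(o["position"],o["ee_rot"],o["gripper_width"]); print(p["tool_from_camera"].round(2))
for x in rings(p): print(*x)
E
```

```text
[520.7794715  -70.82053219 150.82024284] [ 3.14059233e+00  8.75501408e-04 -2.48492570e-03] 0.7912228597763816
[[-0.0000e+00 -9.6000e-01 -3.0000e-01  7.9040e+01]
 [ 1.0000e+00 -0.0000e+00  0.0000e+00 -8.0000e-02]
 [-0.0000e+00 -3.0000e-01  9.6000e-01 -1.5753e+02]
 [ 0.0000e+00  0.0000e+00  0.0000e+00  1.0000e+00]]
[413.1 -67.4] [231. 460.] [398.6 -70.9] [ 51. 575.]
```

View pics/w1.png

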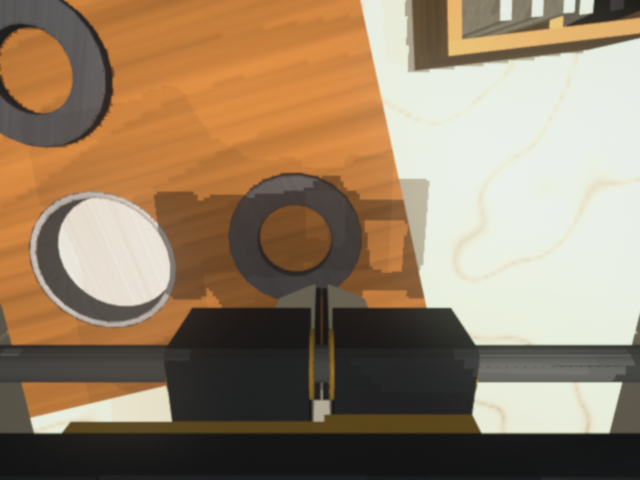

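```bash
python3 - <<'E'
from h import *
o=r.get_obs(); print(o["position"])
o,p=wrist(); print(p["K"].round(1))
for d in r.cut_out(p,"ring_c_mid")[:3]:
    m=d["pixels"].astype(np.uint8); cs,h=cv2.findContours(m,cv2.RETR_CCOMP,cv2.CHAIN_APPROX_NONE)
    for c in cs:
        if cv2.contourArea(c)>400:
            for z in (65,60):
                q=np.array([ray(p,x,z)[:2] for x in c[:,0]],np.float32); print(d["score"],z,cv2.fitEllipse(q)[:2],d["uv"])
for uv in ((259,239),(331,239),(295,206),(295,272),(229,238),(362,238),(295,173)): print(uv,ray(p,uv,65).round(1))
for a,b in (((30,258),(176,258)),((95,192),(105,327))): print("rim",ray(p,a,55).round(1),ray(p,b,55).round(1))
E
```

```text
[520.77906053 -70.97718199 150.89044604]
[[410.2   0.  321.2]
 [  0.  410.2 238. ]
 [  0.    0.    1. ]]
(259, 239) [524.  -32.4  65. ]
(331, 239) [523.8 -77.1  65. ]
(295, 206) [544.9 -55.2  65. ]
(295, 272) [501.9 -54.3  65. ]
(229, 238) [524.7 -13.8  65. ]
(362, 238) [524.4 -96.4  65. ]
(295, 173) [564.8 -55.7  65. ]
rim [508.3 120.   55. ] [508.   24.3  55. ]
rim [552.   70.1  55. ] [457.4  78.9  55. ]
```

move_arm(motion=[[0,0.003,-0.016,0.03,0,0,0],[0,0.003,-0.016,0.065,0,0,0],[0,0.003,-0.016,0.082,0,0,0],[0,0.003,-0.016,0.088,0,0,0],[0,0.003,-0.016,0.092,0,0,0],[0,0.003,-0.016,0.092,0,0,0]])

```text
t: 3.5
position: [525.0, -53.5, 59.4]
ee_rot: [3.141, -0.001, -0.001]
ft_force: [-0.4, -0.8, -0.2]
gripper_width: 0.1
grip_force: 0.0
```

move_arm(motion=[[0,-0.002,-0.015,0.001,0,0,0],[0,-0.004,-0.03,0.001,0,0,0],[0,-0.007,-0.045,0.001,0,0,0],[0,-0.009,-0.06,0.001,0,0,0],[0,-0.011,-0.075,0.001,0,0,0],[0,-0.013,-0.088,0.001,0,0,0],[0,-0.014,-0.098,0.003,0,0,0],[0,-0.015,-0.104,0.008,0,0,0],[0,-0.017,-0.112,0.011,0,0,0],[0,-0.018,-0.121,0.011,0,0,0],[0,-0.02,-0.133,0.011,0,0,0],[0,-0.022,-0.143,0.011,0,0,0]])

```text
t: 4.7
position: [502.5, 91.3, 47.9]
ee_rot: [-3.141, -0.0, 0.0]
ft_force: [-0.2, 0.1, -1.1]
gripper_width: 0.9
grip_force: 0.0
```

```bash
cat > look.py <<'E'
from h import *
import sys
o=r.get_obs(); print(o["t"],o["position"].round(1),o["ft_force"].round(1))
p=r.camera("top"); q=r.camera("scene")
for x in rings(p): print(*x)
a=cv2.resize(p["pixels"][240:390,180:410],(690,450)); b=cv2.resize(q["pixels"][170:310,300:480],(640,498))
c=np.zeros((300,800,3),np.uint8); c[:260,:400]=cv2.resize(a,(400,260)); c[:,400:]=cv2.resize(b,(400,300))
cv2.imwrite("pics/"+sys.argv[1],c[:,:,::-1])
E
python3 look.py l1.png
```

```text
4.7 [502.5  91.3  47.9] [-0.2  0.1 -1.1]
[ 695.6 -164.4] [ 46. 121.] [ 673.2 -162. ] [13. 68.]
```

View pics/l1.png

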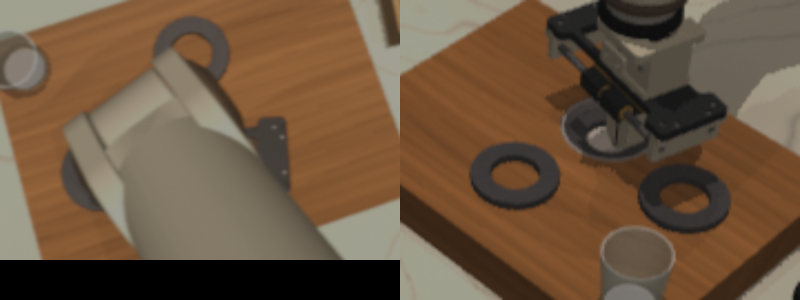

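move_arm(motion=[[0,0,0.003,-0.03,0,0,0],[0.67,0.003,0.018,-0.03,0,0,0],[0.67,0.003,0.018,-0.03,0,0,0],[0.67,0.003,0.018,-0.03,0,0,0],[0.67,0.003,0.018,-0.02,0,0,0],[0.67,0.003,0.018,-0.01,0,0,0],[0.67,0.003,0.018,-0.005,0,0,0],[0.67,0.003,0.018,-0.001,0,0,0],[0.67,0.003,0.018,0.002,0,0,0],[0.67,0.003,0.018,0.005,0,0,0]])

```text
t: 5.8
position: [505.4, 73.0, 44.3]
ee_rot: [3.141, 0.001, 0.0]
ft_force: [-14.8, 0.9, 48.3]
gripper_width: 61.1
grip_force: 31.8
```

move_arm(motion=[[0.67,0,0,-0.03,0,0,0],[0.67,-0.03,0,-0.07,0,0,0],[0.67,-0.06,0,-0.09,0,0,0],[0.67,-0.06,0,-0.09,0,0,0]])

```text
t: 6.2
position: [443.9, 72.2, 135.0]
ee_rot: [3.14, -0.002, 0.001]
ft_force: [0.7, 0.3, -0.3]
gripper_width: 61.7
grip_force: 0.0
```

```bash
python3 - <<'E'
from h import *
o,p=wrist(); q=r.camera("scene"); print(o["position"],o["ft_force"])
a=p["pixels"][100:400,100:500]; b=cv2.resize(q["pixels"][200:260,350:430],(400,300),interpolation=cv2.INTER_CUBIC)
cv2.imwrite("pics/w2.png",np.hstack([a,b])[:,:,::-1])
E
```

```text
[443.89822737  72.15839275 135.02082036] [ 0.6919494   0.32706183 -0.32409796]
```

View pics/w2.png

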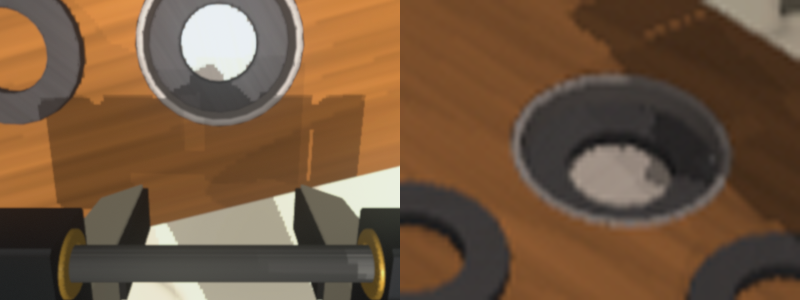

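```bash
cat >> h.py <<'E'
def depth(w):
    o,p=wrist(); g=p["pixels"].astype(int)
    c0=np.linalg.inv(p["T"])@np.array([505.5,73,45,1]); uv=p["K"]@c0[:3]; uv=uv[:2]/uv[2]
    # bright hole blob containing uv
    m=(g.min(2)>110).astype(np.uint8); n,l,s,_=cv2.connectedComponentsWithStats(m)
    k=l[int(uv[1]),int(uv[0])]; c=cv2.findContours((l==k).astype(np.uint8),0,1)[0][0]; c=cv2.convexHull(c)
    for z in (51,47,43,39,35,31):
        q=np.array([ray(p,x,z)[:2] for x in c[:,0]],np.float32); e=cv2.fitEllipse(q); print(w,z,np.round(e[0],1),np.round(e[1],1))
E
python3 -c "
from h import *
depth('hole')"
```

```text
hole 51 [505.7  73.7] [43.4 43.9]
hole 47 [505.4  73.8] [44.2 44.6]
hole 43 [505.   73.8] [44.9 45.4]
hole 39 [504.7  73.8] [45.6 46.1]
hole 35 [504.4  73.9] [46.3 46.8]
hole 31 [504.1  73.9] [47.  47.6]
```

move_arm(motion=[[0.53,0.03,0,0.03,0,0,0],[0.53,0.061,-0.001,0.06,0,0,0],[0.53,0.061,-0.001,0.075,0,0,0],[0.53,0.061,-0.001,0.083,0,0,0],[0.53,0.061,-0.001,0.087,0,0,0],[0.53,0.061,-0.001,0.09,0,0,0],[0.53,0.061,-0.001,0.092,0,0,0],[0.53,0.061,-0.001,0.092,0,0,0]])

```text
t: 7.15
position: [506.3, 73.1, 41.8]
ee_rot: [3.141, -0.001, 0.001]
ft_force: [-0.2, 0.8, -0.3]
gripper_width: 48.6
grip_force: 0.0
```

move_arm(motion=[[0.53,0,0,-0.04,0,0,0],[0,0,-0.03,-0.055,0,0,0],[0,-0.004,-0.075,-0.055,0,0,0],[0,-0.004,-0.117,-0.055,0,0,0],[0,-0.004,-0.117,-0.05,0,0,0],[0,-0.004,-0.117,-0.035,0,0,0],[0,-0.004,-0.117,-0.022,0,0,0],[0,-0.004,-0.117,-0.017,0,0,0],[0,-0.004,-0.117,-0.016,0,0,0]])

```text
t: 8.05
position: [502.1, 188.3, 55.6]
ee_rot: [3.14, 0.002, -0.002]
ft_force: [0.2, 0.1, 0.3]
gripper_width: 0.7
grip_force: 0.0
```

move_arm(motion=[[0,0,0.013,-0.002,0,0,0],[0,0.001,0.028,-0.002,0,0,0],[0,0.001,0.043,-0.002,0,0,0],[0,0.002,0.058,-0.002,0,0,0],[0,0.002,0.072,-0.002,0,0,0],[0,0.003,0.083,0.002,0,0,0],[0,0.003,0.09,0.006,0,0,0],[0,0.003,0.098,0.008,0,0,0],[0,0.003,0.107,0.008,0,0,0],[0,0.003,0.12,0.008,0,0,0],[0,0.003,0.133,0.008,0,0,0]])

```text
t: 9.15
position: [507.2, 67.3, 50.8]
ee_rot: [-3.128, -0.006, 0.005]
ft_force: [-6.8, 38.4, 18.0]
gripper_width: -0.0
grip_force: 25.7
```

move_arm(motion=[[0,0,-0.018,0,0,0,0],[0,0,-0.018,-0.03,0,0,0],[0,-0.03,-0.018,-0.07,0,0,0],[0,-0.063,-0.012,-0.085,0,0,0],[0,-0.063,-0.012,-0.085,0,0,0]])

```text
t: 9.65
position: [439.4, 67.2, 135.0]
ee_rot: [3.138, 0.001, 0.0]
ft_force: [1.0, -0.2, -0.6]
gripper_width: 0.5
grip_force: 0.0
```

```bash
python3 - <<'E'
from h import *
o,p=wrist(); q=r.camera("scene"); print(o["position"],o["ft_force"])
a=p["pixels"][20:320,100:500]; b=cv2.resize(q["pixels"][190:265,345:445],(400,300),interpolation=cv2.INTER_CUBIC)
cv2.imwrite("pics/w3.png",np.hstack([a,b])[:,:,::-1])
E
```

```text
[439.38999955  67.22493438 134.99433769] [ 0.97835565 -0.15818762 -0.57765128]
```

View pics/w3.png

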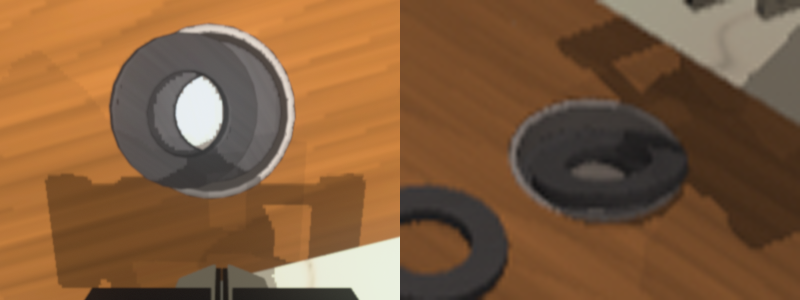

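move_arm(motion=[[0,0.03,-0.04,0,0,0,0],[0,0.066,-0.078,0.02,0,0,0],[0,0.066,-0.078,0.05,0,0,0],[0,0.066,-0.078,0.068,0,0,0],[0,0.066,-0.078,0.076,0,0,0],[0,0.066,-0.07,0.076,0,0,0],[0,0.066,-0.065,0.076,0,0,0],[0,0.066,-0.06,0.076,0,0,0],[0,0.066,-0.055,0.076,0,0,0],[0,0.066,-0.051,0.076,0,0,0],[0,0.066,-0.051,0.076,0,0,0]])

```text
t: 10.85
position: [508.9, 118.8, 58.1]
ee_rot: [3.141, -0.0, -0.002]
ft_force: [0.1, -0.2, 0.4]
gripper_width: 0.5
grip_force: 0.0
```

move_arm(motion=[[0,0,0,-0.03,0,0,0],[0.53,-0.04,0.03,-0.06,0,0,0],[0.53,-0.066,0.046,-0.077,0,0,0],[0.53,-0.066,0.046,-0.077,0,0,0]])

```text
t: 11.25
position: [440.0, 71.1, 136.4]
ee_rot: [3.138, -0.0, -0.002]
ft_force: [0.3, -0.3, -0.5]
gripper_width: 20.0
grip_force: 0.0
```

```bash
python3 - <<'E'
from h import *
depth('h')
o,p=wrist(); q=r.camera("scene"); print(o["position"],o["ft_force"])
a=p["pixels"][20:320,100:500]; b=cv2.resize(q["pixels"][190:265,345:445],(400,300),interpolation=cv2.INTER_CUBIC)
cv2.imwrite("pics/w4.png",np.hstack([a,b])[:,:,::-1])
E
```

```text
h 51 [506.4  73.3] [41.5 42.7]
h 47 [506.2  73.3] [42.2 43.4]
h 43 [505.9  73.3] [42.9 44.1]
h 39 [505.7  73.3] [43.6 44.8]
h 35 [505.5  73.4] [44.3 45.5]
h 31 [505.3  73.4] [44.9 46.2]
[442.14958242  72.3077784  136.14792964] [ 0.84552796  0.03733782 -0.0337958 ]
```

View pics/w4.png

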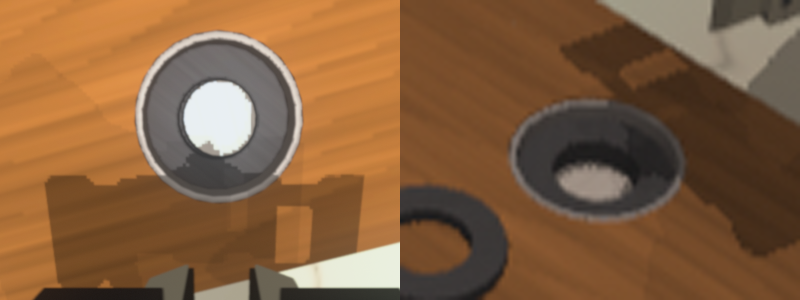

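move_arm(motion=[[0.53,0.03,0,0.02,0,0,0],[0.53,0.063,-0.001,0.05,0,0,0],[0.53,0.063,-0.001,0.073,0,0,0],[0.53,0.063,-0.001,0.08,0,0,0],[0.53,0.063,-0.001,0.083,0,0,0],[0.53,0.063,-0.001,0.086,0,0,0],[0.53,0.063,-0.001,0.089,0,0,0],[0.53,0.063,-0.001,0.092,0,0,0],[0.53,0.063,-0.001,0.094,0,0,0],[0.53,0.063,-0.001,0.094,0,0,0]])

```text
t: 12.4
position: [506.2, 75.2, 42.1]
ee_rot: [3.141, -0.002, 0.0]
ft_force: [-0.6, -0.7, 0.6]
gripper_width: 48.7
grip_force: 0.4
```

move_arm(motion=[[0.53,0,0.001,0.001,0,0,0],[0.53,0,0.001,0.002,0,0,0]])

```text
t: 12.6
position: [506.5, 74.9, 41.1]
ee_rot: [-3.141, -0.002, 0.0]
ft_force: [-7.4, -0.4, 25.7]
gripper_width: 48.7
grip_force: 12.9
```

move_arm(motion=[[0.53,0,0,-0.04,0,0,0],[0,0.03,-0.005,-0.058,0,0,0],[0,0.075,-0.015,-0.058,0,0,0],[0,0.116,-0.015,-0.055,0,0,0],[0,0.116,-0.015,-0.05,0,0,0],[0,0.116,-0.015,-0.035,0,0,0],[0,0.116,-0.015,-0.022,0,0,0],[0,0.116,-0.015,-0.018,0,0,0],[0,0.116,-0.015,-0.018,0,0,0]])

```text
t: 13.5
position: [619.7, 88.9, 56.1]
ee_rot: [3.141, 0.002, 0.001]
ft_force: [0.1, -0.6, -0.1]
gripper_width: 0.1
grip_force: 0.0
```

move_arm(motion=[[0,-0.012,0.002,-0.001,0,0,0],[0,-0.026,0.004,-0.001,0,0,0],[0,-0.04,0.006,-0.001,0,0,0],[0,-0.054,0.008,-0.001,0,0,0],[0,-0.068,0.01,-0.001,0,0,0],[0,-0.08,0.012,-0.001,0,0,0],[0,-0.088,0.013,0.001,0,0,0],[0,-0.095,0.014,0.005,0,0,0],[0,-0.102,0.015,0.005,0,0,0],[0,-0.108,0.015,0.005,0,0,0],[0,-0.113,0.015,0.005,0,0,0]])

```text
t: 14.6
position: [507.9, 74.0, 51.7]
ee_rot: [3.142, 0.001, -0.0]
ft_force: [1.0, -0.2, 0.1]
gripper_width: 0.6
grip_force: 0.1
```

move_arm(motion=[[0,0.006,0,0,0,0,0],[0,0.006,0,-0.03,0,0,0],[0,0.045,0,-0.045,0,0,0],[0,0.088,0,-0.045,0,0,0],[0,0.088,0,-0.04,0,0,0],[0,0.088,0,-0.02,0,0,0],[0,0.088,0,-0.007,0,0,0],[0,0.08,0,-0.006,0,0,0],[0,0.07,0,-0.006,0,0,0],[0,0.062,0,-0.006,0,0,0],[0,0.055,0,-0.006,0,0,0],[0,0.049,0,-0.006,0,0,0]])

```text
t: 15.8
position: [557.2, 73.9, 58.7]
ee_rot: [3.141, -0.001, 0.0]
ft_force: [-0.6, 0.2, -0.5]
gripper_width: -0.0
grip_force: 0.0
```

move_arm(motion=[[0,-0.005,0,0,0,0,0],[0,-0.005,0,0,0,0,0],[0,0,0,-0.04,0,0,0],[0.53,-0.045,0,-0.06,0,0,0],[0.53,-0.09,0,-0.077,0,0,0],[0.53,-0.115,0,-0.077,0,0,0],[0.53,-0.115,0,-0.077,0,0,0]])

```text
t: 16.5
position: [439.4, 73.5, 135.2]
ee_rot: [3.139, 0.001, 0.001]
ft_force: [0.5, -0.7, -0.7]
gripper_width: 27.7
grip_force: 0.0
```

```bash
python3 - <<'E'
from h import *
depth('h')
o,p=wrist(); q=r.camera("scene"); print(o["position"],o["ft_force"])
a=p["pixels"][20:320,100:500]; b=cv2.resize(q["pixels"][190:265,345:445],(400,300),interpolation=cv2.INTER_CUBIC)
cv2.imwrite("pics/w5.png",np.hstack([a,b])[:,:,::-1])
E
```

```text
h 51 [506.6  73.2] [40.8 41.3]
h 47 [506.4  73.2] [41.5 42. ]
h 43 [506.2  73.2] [42.1 42.7]
h 39 [506.   73.2] [42.8 43.4]
h 35 [505.8  73.1] [43.5 44. ]
h 31 [505.6  73.1] [44.2 44.7]
[441.94374749  73.53991578 135.44492417] [ 0.67936483 -1.09398773  0.00466596]
```

View pics/w5.png

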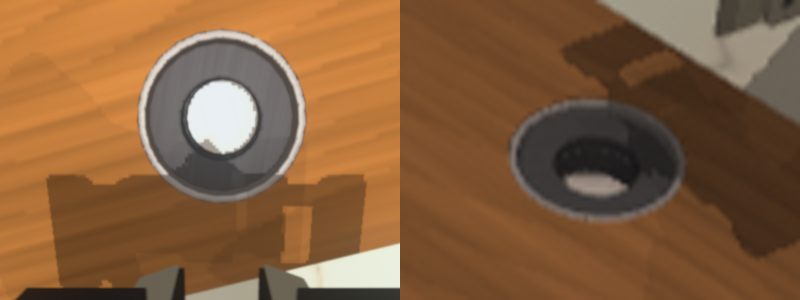

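move_arm(motion=[[0.58,0.03,0,0.02,0,0,0],[0.58,0.064,0,0.05,0,0,0],[0.58,0.064,0,0.07,0,0,0],[0.58,0.064,0,0.077,0,0,0],[0.58,0.064,0,0.08,0,0,0],[0.58,0.064,0,0.082,0,0,0],[0.58,0.064,0,0.084,0,0,0],[0.58,0.064,0,0.085,0,0,0],[0.58,0.064,0,0.0855,0,0,0]])

```text
t: 17.55
position: [507.3, 74.1, 51.2]
ee_rot: [3.141, -0.002, -0.0]
ft_force: [-4.5, -0.5, 14.4]
gripper_width: 53.4
grip_force: 7.1
```

move_arm(motion=[[0.58,-0.001,0,0.0005,0,0,0],[0.58,-0.001,0,0.001,0,0,0],[0.58,-0.001,0,0.001,0,0,0]])

```text
t: 17.85
position: [507.3, 74.1, 51.2]
ee_rot: [3.141, -0.004, -0.0]
ft_force: [-3.6, -0.9, 16.0]
gripper_width: 53.5
grip_force: 8.1
```

move_arm(motion=[[0.58,0,0,0.001,0,0,0],[0.58,0,0,0.002,0,0,0],[0.58,0,0,0.002,0,0,0],[0.58,0,0,0.002,0,0,0]])

```text
t: 18.25
position: [507.4, 74.1, 50.9]
ee_rot: [3.139, -0.004, 0.0]
ft_force: [-8.9, -2.9, 35.1]
gripper_width: 53.0
grip_force: 17.5
```

move_arm(motion=[[0.58,0,0,-0.005,0,0,0],[0.58,0,0,-0.04,0,0,0],[0.58,-0.03,0.02,-0.08,0,0,0],[0.58,-0.065,0.06,-0.1,0,0,0],[0.58,-0.065,0.11,-0.1,0,0,0],[0.58,-0.065,0.16,-0.1,0,0,0],[0.58,-0.065,0.2,-0.1,0,0,0],[0.58,-0.065,0.2,-0.1,0,0,0]])

```text
t: 19.05
position: [440.1, -133.8, 147.3]
ee_rot: [3.137, -0.001, -0.011]
ft_force: [0.4, 0.5, -0.0]
gripper_width: 53.1
grip_force: 0.0
```

```bash
python3 look.py l2.png; python3 - <<'E'
from h import *
p=r.camera("top")
for t,z in (("glass",90),("sachet_box",90),("sauce",160)): print(t,[np.round(d["uv"]) for d in r.cut_out(p,t)[:1]])
E
```

```text
19.05 [ 440.1 -133.8  147.3] [ 0.4  0.5 -0. ]
[505.2  72.6] [83. 84.] [503.8  71.4] [45. 46.]
glass [array([184., 274.])]
sachet_box [array([430., 225.])]
sauce [array([126., 322.])]
```

View pics/l2.png

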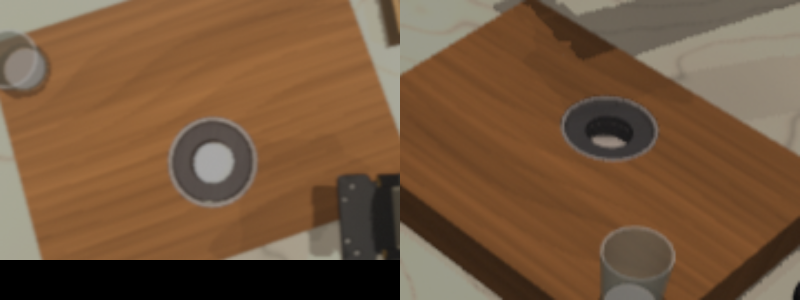

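The last picture shows all three rings in the tube as one flat column just below the mouth, at about (212,162) in the crop. The glass, sachet box and bottle have not moved.

```bash
python3 -c "
from plant import r
print(r.close_job())"
```

```text
the job is handed in; nothing more can be done
None
```

I slid all three slate rings into the tube and pressed the column down to the lift plate's firm stop (top about 4 mm below the mouth, 35 N with no further travel). The glass, sachet box and sauce bottle were left where they stood, and I handed the job in at about 19 s.

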